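Set up the vacuum-foot book stand at the bedside

TASK

Fix the book stand to the bedside table by pumping its red lever at least three full strokes, each all the way down and all the way back up. Then take the orange grip, draw the sprung leg out until the red length mark on it stands between the two yellow pointers and, holding the leg there (do not begin to close the cam lever before), slide the orange cam lever fully closed. Finish while still holding the orange grip with the leg at its mark; do not let go, and leave the other bedside things undisturbed.

Things in the scene. Friction and masses are not known exactly. Their poses are not given: they have to be found in the camera images.
- pump_pad (a point): Centre of the top face of the red pad (44 wide, 48 long mm) on the end of the pump lever; x, y and up as the stand's. Press it straight down from above with closed fingers. The lever, up, slopes 0.55 rad away from its hinge, 124 mm to the stand's -y of its origin; pad centre 169 mm above the table. Pressed fully it is nearly level: pad centre 46 mm lower and 19 mm farther to the stand's -y.
- pump_lever (a joint): Pump lever, rad: 0 = fully up (where its spring returns it when let go), 0.5 = fully down at its stop. The spring takes about 3 N at the pad to start and 8 N at the bottom.
- stand: The fixed book stand: black rubber foot 156 mm across, white housing, open-topped aluminium channel in which the leg slides. Origin on the table under the leg's centre line, 10 mm short (-y) of the pointers. Its y runs along the leg, outwards; z up; the cam lever closes along its -x. It stands 124 mm high at the lever forks, 107-141 mm to -y of the origin.
- pointer (a point): Half-way between the two yellow pointers on the channel walls near the channel's mouth (each 20 x 4 x 10 mm), 71.5 mm above the table. Its axes are the stand's: the leg slides out along +y, the cam lever closes along -x, z up.
- length_mark (a point): Centre of the top of the red length mark, a band 10 mm long round the leg, which travels with the leg. At the start it lies 45 to 90 mm from the pointers towards the stand's -y, inside the open channel; the distance differs each time. It is 65 mm above the table; at the mark means its y in the pointer's frame is 0.
- leg (a joint): How far the leg is drawn out along the stand's +y, m: 0 = in, 0.115 = outer stop. A spring pulls it in with 2 N when in, 6 N far out: it runs back if let go. Aluminium bar 18 x 12 mm, a black carriage for the cam lever and, from 83 mm beyond the orange grip's centre, a pale wooden book ledge 130 mm wide, up to 120 mm above the table.
- cam (a joint): Cam lever on the leg's carriage, m: 0 = open, 0.024 = fully closed at its stop; it slides along the stand's -x, and stays where it is left (friction about 2.5 N).
- orange_grip: Upright orange grip of the cam lever: 30 mm along the stand's x, 16 mm along its y (take it across these 16 mm), 52 mm tall. Origin at its centre, 100 mm above the table; axes are the stand's. The steel plate under it (60 x 32 mm) has its top 74 mm above the table. Moved along y it carries the leg with it; moved along x it slides on the leg and works the cam.
- perfume: Bystander: amber glass bottle 50 x 34 x 104 mm with a clear stopper; origin under its centre.
- spectacles: Bystander: dark spectacles, 138 mm wide (y), 130 mm deep (x), 49 mm high; origin under them.
- dish: Bystander: dark trinket dish with white pearls, 88 mm across, 20 mm high; origin under its centre.
- book: Bystander: closed blue book 150 x 215 x 30 mm lying flat; origin under its centre.
- mug: Bystander: blue mug 80 mm across, 90 mm high, handle at its +y; origin under its centre.
- jar: Bystander: white cream jar 64 mm across, 60 mm high; origin under its centre.
- clock: Bystander: white alarm clock 50 x 95 x 81 mm; origin under its centre.

How it is judged:
On the way, in this order (a step that is already met when the one before it is completed fails the run):
1. the red pump lever is pressed all the way down, first stroke (value of joint pump_lever above 0.42 rad).
2. the pump lever is let all the way up after the first stroke (value of joint pump_lever below 0.08 rad).
3. the red pump lever is pressed all the way down, second stroke (value of joint pump_lever above 0.42 rad).
4. the pump lever is let all the way up after the second stroke (value of joint pump_lever below 0.08 rad).
5. the red pump lever is pressed all the way down, third stroke (value of joint pump_lever above 0.42 rad).
6. the pump lever is let all the way up after the third stroke (value of joint pump_lever below 0.08 rad).
7. the leg is drawn out so that the yellow pointers are on its red length mark, the cam lever still open (y of length_mark in the frame of pointer between -0.006 and 0.006 m and value of joint cam below 0.01 m), for 0.2 s.
At the end, for the whole second after the job is handed in: The red length mark is within 6 mm of the pointers along the leg, the cam lever is closed (at least 19 of its 24 mm), the pump lever is up, the leg is still, and the robot's fingers are holding the orange grip (more than 2 N) against the leg's spring (y of length_mark in the frame of pointer between -0.006 and 0.006 m and value of joint cam above 0.019 m and contact force between the fingers and orange_grip above 2 N and value of joint pump_lever below 0.08 rad and velocity of joint leg between -0.01 and 0.01 m/s); the arm keeps its last pose, push and grip.
It fails at once if the cam lever is slid towards closed while the red length mark is off the pointers (value of joint cam above 0.012 m and not (y of length_mark in the frame of pointer between -0.009 and 0.009 m)).
It fails at once if one of the bystanders is shifted by more than 3 cm (distance of any of perfume, spectacles, dish, book, mug, jar, clock from where it was at the start of the episode above 0.03 m).
It fails at once if one of the bystanders is tipped over (angle between any of perfume, spectacles, dish, book, mug, jar, clock's own z axis and vertical above 0.5 rad).
It also fails if it takes over 58 s, if anything falls off the work surface, if the arm or the gripper's body presses on something with over 40 N, if the wrist force passes 120 N, or if a joint passes its speed limit or range.

ROBOT

A 6-joint arm with a two-finger parallel gripper is mounted at the origin on the work surface. World frame = base frame: x ahead of the robot, y to its left, z up, the work surface at z = 0. Lengths are in m, angles in rad, forces in N, time in s.
With the tool pointing down it reaches from about 0.375 to 0.9 m from the base axis. Payload 3.1 kg.
Tool frame: the origin (TCP) lies between the finger pads; the fingertips stand manip.finger_overhang ahead of it and the grasp point (between the pads) lies 3 mm ahead of it (manip.finger_overhang is the distance from the TCP to the fingertips, in m); z points along the fingers, y is the direction in which the jaws open and shut (so a half turn about z gives the same grasp; the last joint's range is limited). The gripper opens to 85 mm and grips with 20 to 120 N. Pads are 22 mm wide; open, the fingers measure 114 mm over their backs; the gripper's body (76 mm by 85 mm) begins 54 mm behind the grasp point. The pads swing forward as they close: fully open they stand 13 mm farther back than shut.
Start: joints at [-1.512, 0.527, 1.433, -0, 1.181, -0.178], TCP at [0.147, -0.607, 0.253] pointing down, gripper open.
Joint ranges: [-3.08, 3.08], [-0.75, 2.2], [0.22, 2.44], [-1.43, 4.57], [0, 2.65], [-2.85, 2.85]. Speed limits (rad/s): [2.79, 2.79, 3.14, 3.14, 3.14, 3.14].

INTERFACE

Orientations are given as a unit quaternion [x, y, z, w].
In Python, from workcell import read_state, viewer, manip gives the robot as it stands.
- The arm moves only by the shell command python3 -m handwheel 'ROWS' [OPENING] [FORCE]. ROWS is JSON, a list that holds one entry, the list of rows, each a list of 4 numbers: the shift along the tool's x, y, z in m, then the turn about the tool's z in rad. In form: [[[dx, dy, dz, twist], ...]]. A call has 1 to 5 rows; each row shifts and turns the commanded pose from where the row before left it, along the tool's axes as they then stand; what a row does not reach is not made up. A row lasts 1/8 s, in which the tool goes at most 62.5 mm and 10.7 degrees, less where a joint would pass 70% of its speed; a pose out of reach is approached as far as the arm can. A call with a gripper value outside its range is refused whole. OPENING is the finger opening in m, from 0 to 0.0854, set as the call begins (- or left out, the last holds). The fingers move at their own pace and stop on an object; FORCE is the grip in N (left out, the last holds). Time passes only in rows, so rows that do not move let the fingers close. It gives the time, the measured TCP pose, the force and the opening at its end, in the units of the state.
- read_state(): the state, without advancing time (a new reading comes with each control period).
- viewer.grab_frame(name): name is "scene" or "side" or "wrist"; returns the picture (480x640x3 uint8, red, green, blue); there is no depth.
- viewer.get_calibration(name): a dict with "K" (3x3 intrinsics, pixels), "extrinsics" (4x4, takes a point from camera to world coordinates); the wrist camera has in their place "tool_from_camera" (4x4, takes a point from camera to tool coordinates, whose origin is the TCP and whose axes are the flange's). Camera axes: x right, y down, z forward; pixel columns grow to the right and rows downward; lengths in m; the calibration is good to about 2 mm. A picture is of the moment at which its call begins: read the wrist's pose just before it. get_calibration takes no time and is no camera call.
- manip.close_job(): hands the job in, once; it reports no verdict.
The state is a dict: "time": time; "joints": joint angles; "qvel": joint speeds; "effort": joint torques, N m; "tool_pos": TCP position; "ee_rot": TCP orientation; "ft_force": force on the tool from outside, world axes, zero at the start; "wrist_torque": the same for the moment, N m; "finger_gap": finger opening in m.
Only numpy, scipy, OpenCV 4.12 (cv2) and the standard library are available. Lean on these libraries where they do the work, as an engineer would, in place of code of your own. Each camera call takes 0.05 s, during which the arm holds its last target.

## Working session

There is one attempt and no reset: what is moved stays moved. The work goes in short steps, Python scripts to look and compute and a shell command to move; the robot and the scene stay as the last step left them, time stands still between calls to the robot, and variables do not carry over. Pictures are saved under pics/ and viewed, and the job is handed in when it is done.

```bash
mkdir -p pics; ls; python3 - <<'E'
from workcell import read_state, viewer, manip
import cv2
s=read_state();print(s['time'],s['tool_pos'],s['ee_rot'],s['finger_gap'],manip.finger_overhang)
for n in ['scene','side','wrist']:
    im=viewer.grab_frame(n);cv2.imwrite(f'pics/{n}0.png',im[:,:,::-1])
    c=viewer.get_calibration(n)
    for k,v in c.items(): print(n,k,v)
E
```

```text
pics
0.0 [ 0.14722884 -0.6067208   0.25232189] [ 9.92938279e-01  1.18626988e-01  6.92042243e-05 -1.09836459e-03] 0.08537630450904035 0.022
scene K [[433.05572732   0.         321.58238066]
 [  0.         433.05572732 244.41487907]
 [  0.           0.           1.        ]]
scene extrinsics [[-0.57397621  0.44501614 -0.68739505  1.33733329]
 [ 0.81854925  0.28823932 -0.49688552  0.55509763]
 [-0.02298779 -0.84786717 -0.52971014  0.71267351]
 [ 0.          0.          0.          1.        ]]
side K [[445.47788717   0.         314.64692385]
 [  0.         445.47788717 236.40553087]
 [  0.           0.           1.        ]]
side extrinsics [[-0.8802687  -0.3171419   0.35291363  0.16860798]
 [-0.47446934  0.5845709  -0.65814566  0.74043197]
 [ 0.00242252 -0.74679172 -0.66505358  0.82239561]
 [ 0.          0.          0.          1.        ]]
wrist K [[349.43123308   0.         317.58165021]
 [  0.         349.43123308 237.86901245]
 [  0.           0.           1.        ]]
wrist tool_from_camera [[-3.27234368e-04 -9.56043065e-01 -2.93226108e-01  7.48973389e-02]
 [ 9.99999789e-01 -1.48255040e-04 -6.32604300e-04  3.77173353e-04]
 [ 5.61324706e-04 -2.93226253e-01  9.56042912e-01 -1.20821008e-01]
 [ 0.00000000e+00  0.00000000e+00  0.00000000e+00  1.00000000e+00]]
```

View pics/scene0.png

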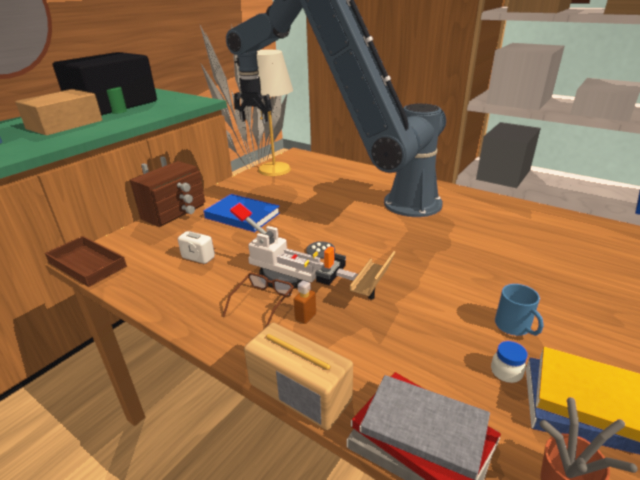

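View pics/side0.png

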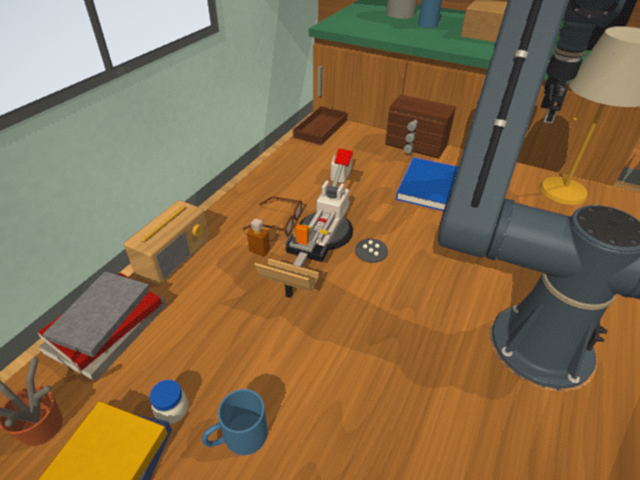

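View pics/wrist0.png

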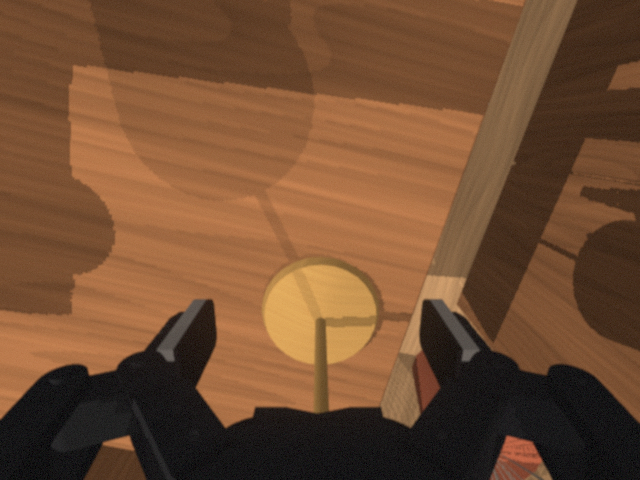

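The scene shows the stand around px (295,262), with the red pad at (240,212) and the orange grip at (328,258). In side, the pad is at (343,157) and the grip at (302,233). I'll measure these by colour.

```bash
cat > h.py <<'E'
from workcell import read_state, viewer, manip
import cv2, numpy as np
from scipy.spatial.transform import Rotation as R
def cam(n,st=None):
    c=viewer.get_calibration(n)
    if n!='wrist': return c['K'],c['extrinsics']
    st=st or read_state(); T=np.eye(4);T[:3,:3]=R.from_quat(st['ee_rot']).as_matrix();T[:3,3]=st['tool_pos']
    return c['K'],T@c['tool_from_camera']
def ray(KE,uv):
    K,E=KE; d=E[:3,:3]@np.linalg.solve(K,[uv[0],uv[1],1.]); return E[:3,3],d/np.linalg.norm(d)
def onz(KE,uv,z):
    o,d=ray(KE,uv); return o+d*(z-o[2])/d[2]
def tri(r1,r2):
    A=np.zeros((3,3));b=np.zeros(3)
    for o,d in(r1,r2):
        P=np.eye(3)-np.outer(d,d);A+=P;b+=P@o
    p=np.linalg.solve(A,b); return p,[np.linalg.norm((np.eye(3)-np.outer(d,d))@(p-o)) for o,d in(r1,r2)]
def proj(KE,p):
    K,E=KE; q=E[:3,:3].T@(np.asarray(p)-E[:3,3]); q=K@q; return q[:2]/q[2]
RNG={'red':[((0,150,90),(6,255,255)),((174,150,90),(180,255,255))],'orange':[((7,200,150),(16,255,255))],'yellow':[((20,150,120),(32,255,255))]}
def blobs(im,col,roi,amin=3):
    x0,y0,x1,y1=roi; hsv=cv2.cvtColor(im[y0:y1,x0:x1],cv2.COLOR_RGB2HSV)
    m=sum(cv2.inRange(hsv,a,b) for a,b in RNG[col]); n,_,s,c=cv2.connectedComponentsWithStats(m)
    return [(int(s[i,4]),(s[i,:4]+[x0,y0,0,0]).tolist(),(c[i]+[x0,y0]).round(1).tolist()) for i in range(1,n) if s[i,4]>=amin]
E
python3 - <<'E'
from h import *
for n,roi in(('scene',(190,180,420,340)),('side',(230,130,400,310))):
    im=cv2.imread(f'pics/{n}0.png')[:,:,::-1].copy()
    for c in RNG: print(n,c,blobs(im,c,roi))
    x0,y0,x1,y1=roi;cv2.imwrite(f'pics/{n}0z.png',cv2.resize(im[y0:y1,x0:x1,::-1],None,fx=3.4,fy=3.3,interpolation=2))
E
```

```text
scene red [(188, [231, 204, 20, 16], [240.5, 211.6]), (13, [292, 254, 5, 4], [294.2, 255.8])]
scene orange [(161, [324, 247, 10, 21], [328.8, 256.8]), (104, [295, 291, 20, 13], [304.8, 297.2]), (3, [315, 305, 1, 3], [315.0, 306.0])]
scene yellow [(19, [313, 252, 5, 5], [315.0, 254.0]), (17, [304, 261, 5, 6], [306.1, 263.4]), (14, [269, 335, 10, 5], [273.4, 337.1])]
side red [(222, [335, 149, 18, 17], [343.1, 156.7]), (21, [318, 218, 8, 5], [321.7, 219.7])]
side orange [(4, [338, 148, 4, 1], [339.5, 148.0]), (5, [348, 150, 5, 2], [350.0, 150.2]), (208, [295, 224, 13, 21], [301.1, 233.5]), (35, [247, 230, 14, 7], [252.8, 233.0])]
side yellow [(5, [308, 226, 2, 3], [308.6, 226.8]), (29, [320, 229, 8, 6], [323.8, 231.4]), (3, [254, 231, 2, 2], [254.3, 231.7]), (3, [257, 232, 3, 1], [258.0, 232.0])]
```

View pics/scene0z.png

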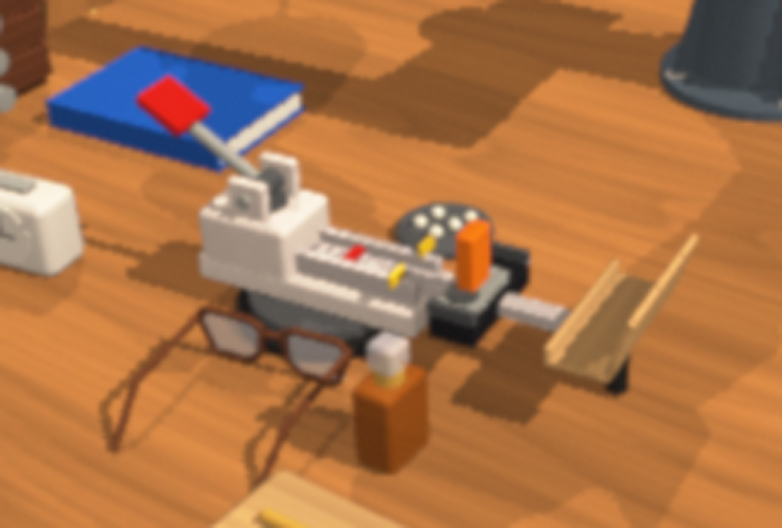

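View pics/side0z.png

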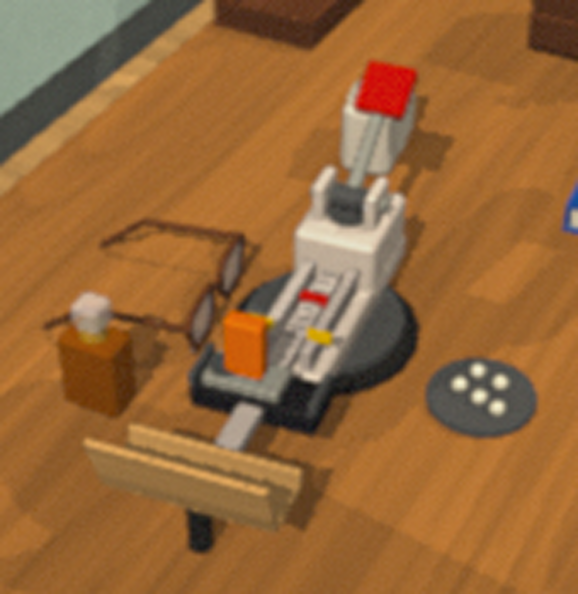

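The side view confirms the grip (301,233) sits on the +x side of the leg. Red mark and both pointers are visible in both views, so I can triangulate.

```bash
python3 - <<'E'
from h import *
S=cam('scene');D=cam('side')
def t(name,a,b):
    p,e=tri(ray(S,a),ray(D,b)); print(name,p.round(4),np.round(e,4)); return p
pad=t('pad',(240.5,211.6),(343.1,156.7))
mark=t('mark',(294.2,255.8),(321.7,219.7))
grip=t('grip',(328.8,256.8),(301.1,233.5))
p1=t('ptr-near robot',(315,254),(323.8,231.4))
print('onz', onz(S,(315,254),.0715),onz(S,(306.1,263.4),.0715),onz(D,(323.8,231.4),.0715))
print('mark',onz(S,(294.2,255.8),.065),onz(D,(321.7,219.7),.065))
P=(onz(S,(315,254),.0715)+onz(S,(306.1,263.4),.0715))/2
for a in (pad,mark,onz(S,(294.2,255.8),.065)):
    v=(P-a)[:2]; print('dir',np.degrees(np.arctan2(v[1],v[0])),np.linalg.norm(v))
v=(grip-pad)[:2];print(np.degrees(np.arctan2(v[1],v[0])))
E
```

```text
pad [ 0.6072 -0.2441  0.1635] [0.0006 0.0006]
mark [ 0.5864 -0.0794  0.0649] [0.0015 0.0015]
grip [0.585  0.0334 0.1026] [0.0008 0.0008]
ptr-near robot [ 0.5558 -0.032   0.0716] [0.0008 0.0008]
onz [ 0.55497794 -0.03322688  0.0715    ] [ 0.60406421 -0.02655801  0.0715    ] [ 0.55558804 -0.03087697  0.0715    ]
mark [ 0.58512869 -0.08142088  0.065     ] [ 0.58578657 -0.07708935  0.065     ]
dir 97.37127884530433 0.21598982308168102
dir 97.87678818153438 0.0499616355254577
dir 96.21080978401429 0.05183265940218791
94.57036326365018
```

```bash
python3 -m handwheel '[[[0.03,-0.02,0,0],[0.045,-0.029,0,0],[0.045,-0.029,0,0],[0.045,-0.029,0,0],[0.045,-0.029,0,0]]]' 0 40
```

```text
time: 0.78
tool_pos: [0.3202, -0.4243, 0.2532]
ee_rot: [0.993, 0.118, 0.0, -0.0]
ft_force: [0.5, 0.0, 0.4]
finger_gap: -0.0002
```

```bash
python3 -m handwheel '[[[0.048,-0.031,0,0],[0.048,-0.031,0,0],[0.048,-0.031,0,0],[0.048,-0.031,0,0],[0.048,-0.031,0,0]]]' && python3 -m handwheel '[[[0.048,-0.031,0,0],[0.045,-0.03,0,0],[0,0,0,0.11],[0,0,0,0]]]'
python3 - <<'E'
from h import *
s=read_state();print(s['time'],s['tool_pos'],s['ee_rot'],s['qvel'].round(3) if hasattr(s['qvel'],'round') else s['qvel'])
im=viewer.grab_frame('wrist');cv2.imwrite('pics/w1.png',im[:,:,::-1])
for c in RNG: print(c,blobs(im,c,(0,0,640,480),20))
E
```

```text
time: 1.4
tool_pos: [0.5171, -0.217, 0.2532]
ee_rot: [0.993, 0.119, -0.0, 0.0]
ft_force: [0.7, -0.0, -0.4]
finger_gap: -0.0002
time: 1.9
tool_pos: [0.5921, -0.1365, 0.2528]
ee_rot: [0.998, 0.065, -0.001, -0.0]
ft_force: [-1.0, -0.6, -0.7]
finger_gap: -0.0
1.9 [ 0.59206939 -0.13651026  0.25279374] [ 9.97869896e-01  6.52332641e-02 -5.11021455e-04 -1.74528240e-04] [-0.027 -0.008  0.009  0.    -0.001 -0.03 ]
red [(237, [254, 203, 11, 25], [259.3, 215.1]), (5587, [450, 216, 91, 78], [494.4, 253.1])]
orange []
yellow [(61, [194, 180, 5, 22], [195.9, 190.3]), (67, [198, 233, 6, 23], [200.8, 243.7])]
```

View pics/w1.png

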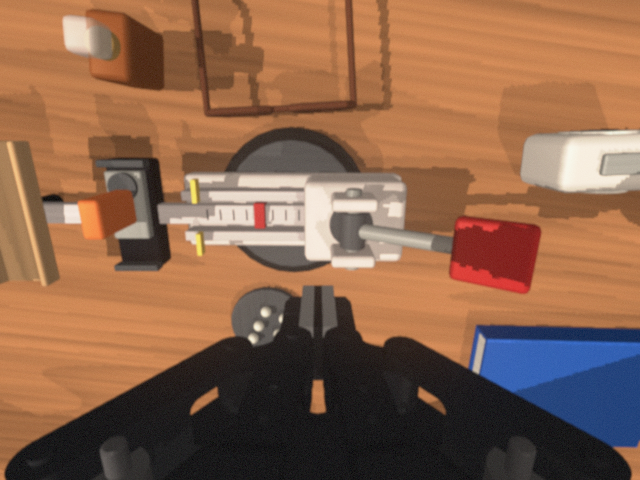

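The wrist view shows the pointers (196,190) and (201,244), the mark at (259,215), the pad at (494,253) and the grip at (107,214). Next I'll cast rays onto the known heights.

```bash
python3 - <<'E'
from h import *
st=dict(tool_pos=[ 0.59206939,-0.13651026,0.25279374],ee_rot=[9.97869896e-01,6.52332641e-02,-5.11021455e-04,-1.74528240e-04])
W=cam('wrist',st);S=cam('scene');D=cam('side')
p1=onz(W,(195.9,190.3),.0715);p2=onz(W,(200.8,243.7),.0715);P=(p1+p2)/2
m=onz(W,(259.3,215.1),.065);pad=onz(W,(494.4,253.1),.169)
pad3=tri(ray(W,(494.4,253.1)),ray(S,(240.5,211.6)))
print('ptr',p1,p2,P,'mark',m,'pad',pad,pad3)
x=p1-p2;print('yaw from ptrs',90+np.degrees(np.arctan2(x[1],x[0])),np.linalg.norm(x))
for a in(m,pad): v=(P-a)[:2];print('yaw',np.degrees(np.arctan2(v[1],v[0])),np.linalg.norm(v))
im=cv2.imread('pics/w1.png')[:,:,::-1].copy()
RNG['orange']=[((5,180,150),(16,255,255))]
# grip top: bright orange
hsv=cv2.cvtColor(im[160:260,60:160],cv2.COLOR_RGB2HSV);print(hsv[54,25],hsv[54,40],hsv[54,60])
print(tri(ray(S,(328.8,256.8)),ray(D,(301.1,233.5))))
cv2.imwrite('pics/w1z.png',cv2.resize(im[130:300,40:340,::-1],None,fx=2.6,fy=2.6))
E
```

```text
ptr [ 0.60340426 -0.02856332  0.0715    ] [ 0.5549803  -0.03436007  0.0715    ] [ 0.57919228 -0.0314617   0.0715    ] mark [ 0.58684541 -0.08404142  0.065     ] pad [ 0.60855367 -0.24519213  0.169     ] (array([ 0.60607557, -0.24756855,  0.16284328]), [np.float64(0.0013283277941195598), np.float64(0.001328327794119795)])
yaw from ptrs 96.8262992465313 0.04876968299873161
yaw 98.28141695793524 0.053133776107360337
yaw 97.82209375236548 0.21573777386845633
[ 14 168 245] [ 10 191 160] [ 10 178 132]
(array([0.58504889, 0.03341144, 0.10262011]), [np.float64(0.0007999949259865846), np.float64(0.0007999949259865248)])
```

View pics/w1z.png

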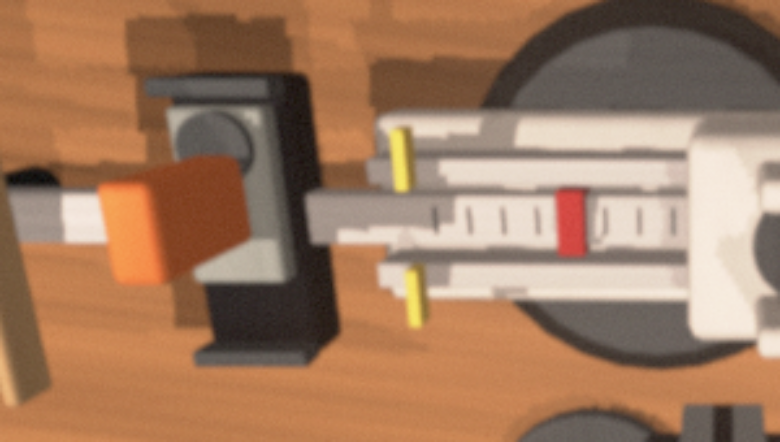

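```bash
python3 -m handwheel '[[[0.001,0.058,0,0],[0.001,0.058,0,0],[0,0,0.03,0],[0,0,0,0]]]' && python3 -m handwheel '[[[0,0,0.025,0],[0,0,0.025,0],[0,0,0.02,0],[0,0,0,0]]]'
python3 - <<'E'
from h import *
im=viewer.grab_frame('side');cv2.imwrite('pics/s2.png',cv2.resize(im[100:300,220:420,::-1],None,fx=3,fy=3))
E
```

```text
time: 2.45
tool_pos: [0.6063, -0.2527, 0.2206]
ee_rot: [0.998, 0.063, -0.003, -0.002]
ft_force: [-0.7, -0.1, -0.1]
finger_gap: -0.0002
time: 2.95
tool_pos: [0.6097, -0.2529, 0.155]
ee_rot: [0.998, 0.064, 0.001, 0.001]
ft_force: [-1.0, -0.9, 6.4]
finger_gap: -0.0002
```

View pics/s2.png

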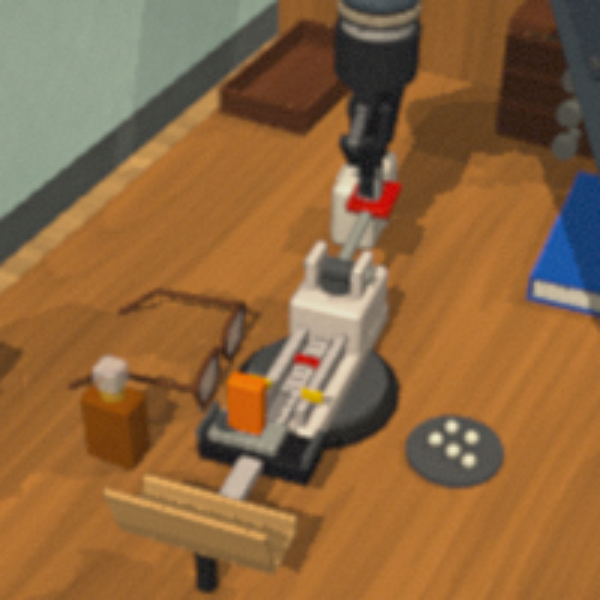

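The finger is on the pad, which is pressed part way with 6.4 N at the wrist. I'll press on until I feel the stop.

```bash
python3 -m handwheel '[[[0,0,0.01,0],[0,0,0,0]]]'; python3 -m handwheel '[[[0,0,0.003,0],[0,0,0,0]]]';python3 -m handwheel '[[[0,0,0.003,0],[0,0,0,0]]]'
```

```text
time: 3.25
tool_pos: [0.6101, -0.254, 0.1466]
ee_rot: [0.998, 0.065, 0.002, 0.002]
ft_force: [0.1, -3.2, 7.8]
finger_gap: -0.0002
time: 3.5
tool_pos: [0.6101, -0.2542, 0.1447]
ee_rot: [0.998, 0.065, 0.002, 0.003]
ft_force: [-1.5, -2.0, 9.6]
finger_gap: 0.0001
time: 3.75
tool_pos: [0.6102, -0.2543, 0.1442]
ee_rot: [0.998, 0.065, 0.002, 0.003]
ft_force: [-5.5, -1.2, 21.1]
finger_gap: -0.0005
```

Stop reached: the force jumps to 21 N with no more travel. Now up, then I'll repeat.

```bash
python3 -m handwheel '[[[0,0,-0.02,0],[0,0,-0.03,0],[0,0,-0.03,0],[0,0,0,0],[0,0,0,0]]]'
python3 - <<'E'
from h import *
im=viewer.grab_frame('side');cv2.imwrite('pics/s3.png',cv2.resize(im[100:300,220:420,::-1],None,fx=3,fy=3))
print(blobs(im,'red',(230,130,400,310)))
E
python3 -m handwheel '[[[0,0,0.03,0],[0,0,0.03,0],[0,0,0.017,0],[0,0,0.003,0],[0,0,0,0]]]'; python3 -m handwheel '[[[0,0,0,0]]]'
```

```text
time: 4.38
tool_pos: [0.6083, -0.2516, 0.2174]
ee_rot: [0.998, 0.064, -0.0, -0.0]
ft_force: [-0.1, -0.6, -0.4]
finger_gap: 0.0003
[(220, [335, 149, 18, 17], [343.2, 156.8]), (21, [318, 218, 8, 4], [321.5, 219.7])]
time: 5.05
tool_pos: [0.6095, -0.2539, 0.1437]
ee_rot: [0.998, 0.064, 0.001, 0.002]
ft_force: [-7.7, 0.3, 32.0]
finger_gap: 0.0
time: 5.18
tool_pos: [0.6095, -0.2539, 0.1437]
ee_rot: [0.998, 0.064, 0.001, 0.002]
ft_force: [-8.9, 1.0, 31.5]
finger_gap: -0.0
```

View pics/s3.png

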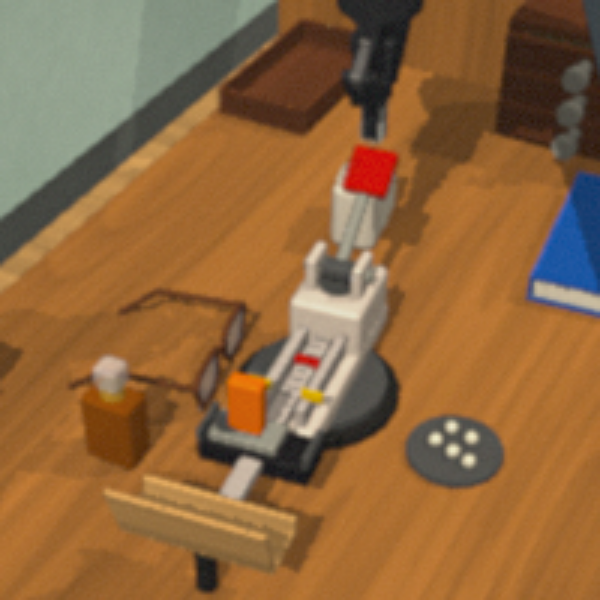

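The pad is back at (343.2,156.8), its starting pixel, so it is fully up. The second press reached the stop at 32 N. Now the third stroke and a spare fourth, slightly shallower.

```bash
python3 -m handwheel '[[[0,0,-0.02,0],[0,0,-0.03,0],[0,0,-0.03,0],[0,0,0,0],[0,0,0,0]]]'
python3 -m handwheel '[[[0,0,0.03,0],[0,0,0.03,0],[0,0,0.018,0],[0,0,0,0],[0,0,0,0]]]'
python3 -m handwheel '[[[0,0,-0.018,0],[0,0,-0.03,0],[0,0,-0.03,0],[0,0,0,0],[0,0,0,0]]]'
python3 -m handwheel '[[[0,0,0.03,0],[0,0,0.03,0],[0,0,0.018,0],[0,0,0,0],[0,0,0,0]]]'
python3 -m handwheel '[[[0,0,-0.018,0],[0,0,-0.03,0],[0,0,-0.03,0],[0,0,-0.02,0],[0,0,0,0]]]'
```

```text
time: 5.8
tool_pos: [0.6078, -0.2516, 0.2154]
ee_rot: [0.998, 0.064, -0.001, -0.001]
ft_force: [-0.4, -0.5, 0.1]
finger_gap: 0.0
time: 6.42
tool_pos: [0.6092, -0.2538, 0.1439]
ee_rot: [0.998, 0.064, 0.001, 0.002]
ft_force: [-5.3, 0.7, 27.9]
finger_gap: -0.0002
time: 7.05
tool_pos: [0.6076, -0.2516, 0.215]
ee_rot: [0.998, 0.064, -0.002, -0.001]
ft_force: [0.2, -0.1, 0.7]
finger_gap: 0.0001
time: 7.68
tool_pos: [0.6091, -0.2538, 0.1438]
ee_rot: [0.998, 0.064, 0.001, 0.002]
ft_force: [-7.6, 0.8, 27.4]
finger_gap: 0.0001
time: 8.3
tool_pos: [0.6089, -0.2523, 0.2369]
ee_rot: [0.998, 0.064, 0.0, 0.0]
ft_force: [0.5, 0.6, 0.6]
finger_gap: 0.0004
```

```bash
python3 -m handwheel '[[[0.003,-0.05,-0.02,0],[0.003,-0.06,0,0],[0.003,-0.06,0,0],[0.003,-0.06,0,0],[0.001,-0.056,0,0]]]' 0.05; python3 -m handwheel '[[[0,0,0,0],[0,0,0,0]]]'
python3 - <<'E'
from h import *
RNG['orange']=[((5,140,100),(17,255,255))]
s=read_state();print(s['time'],list(s['tool_pos']),list(s['ee_rot']))
im=viewer.grab_frame('wrist');cv2.imwrite('pics/w4.png',im[:,:,::-1])
for c in RNG: print(c,blobs(im,c,(0,0,640,480),40))
im=viewer.grab_frame('side');cv2.imwrite('pics/s4.png',im[:,:,::-1]);print(blobs(im,'red',(230,130,400,310)))
E
```

```text
time: 8.93
tool_pos: [0.5836, 0.0352, 0.2545]
ee_rot: [0.998, 0.064, -0.002, -0.001]
ft_force: [0.8, 0.9, 0.1]
finger_gap: 0.0498
time: 9.18
tool_pos: [0.5846, 0.033, 0.2555]
ee_rot: [0.998, 0.064, -0.002, 0.0]
ft_force: [0.3, -0.2, -0.2]
finger_gap: 0.0499
9.175 [np.float64(0.5846284497615017), np.float64(0.033023918045123696), np.float64(0.25550023689091456)] [np.float64(0.9979351384447886), np.float64(0.06421191928175234), np.float64(-0.00151275848547098), np.float64(2.1002352374419286e-05)]
red [(256, [436, 217, 13, 25], [442.0, 229.0])]
orange [(143909, [0, 0, 640, 454], [267.5, 136.8]), (996, [311, 206, 21, 51], [320.8, 231.3]), (38120, [232, 238, 408, 176], [420.6, 324.8]), (105, [119, 404, 14, 19], [125.7, 413.0]), (109, [503, 404, 15, 19], [509.3, 412.7]), (2192, [129, 411, 66, 69], [168.8, 449.8]), (2142, [441, 411, 65, 69], [466.0, 449.4])]
yellow [(54, [386, 196, 5, 21], [387.6, 205.7]), (64, [383, 247, 6, 22], [384.8, 257.9])]
[(221, [335, 149, 18, 17], [343.2, 156.8]), (21, [318, 218, 8, 4], [321.7, 219.6])]
```

View pics/w4.png

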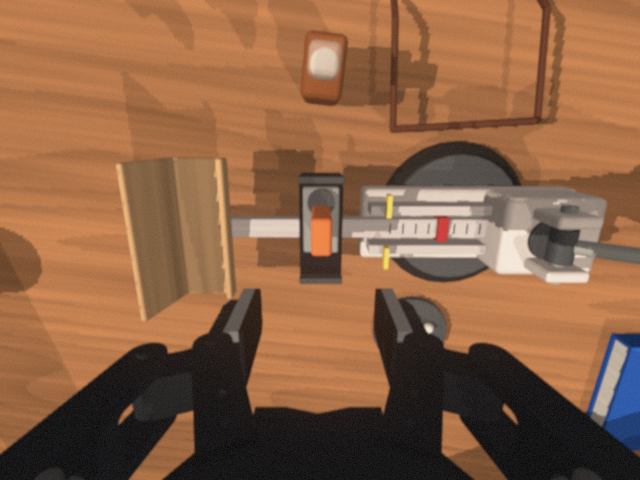

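The grip shows at (321,231), its bright top at about rows 217–257, between the open fingers. Pump pad is at its starting pixel, so the lever is up. I'll compute the offset from the top face.

```bash
python3 - <<'E'
from h import *
st=dict(tool_pos=[0.5846284497615017,0.033023918045123696,0.25550023689091456],ee_rot=[0.9979351384447886,0.06421191928175234,-0.00151275848547098,0.00002])
W=cam('wrist',st)
im=cv2.imread('pics/w4.png')
hsv=cv2.cvtColor(im,cv2.COLOR_BGR2HSV);print([(r,hsv[r,321].tolist()) for r in range(200,262,4)])
T=R.from_quat(st['ee_rot']).as_matrix()
def tl(p): return T.T@(p-np.array(st['tool_pos']))
for n,uv in dict(l=(311,240),r=(332,240),bot=(321,257)).items(): print(n,tl(onz(W,uv,.126)).round(4))
P=(onz(W,(387.6,205.7),.0715)+onz(W,(384.8,257.9),.0715))/2;m=onz(W,(442,229),.065)
a=onz(W,(387.6,205.7),.0715);b=onz(W,(384.8,257.9),.0715)
print('ptr,mark tool',tl(P),tl(m),'ptr dir tool',np.degrees(np.arctan2(*(tl(a)-tl(b))[[1,0]])), np.linalg.norm(a-b))
cv2.imwrite('pics/w4z.png',cv2.resize(im[170:290,280:460],None,fx=4.4,fy=4.4))
E
```

```text
[(200, [13, 35, 88]), (204, [10, 64, 99]), (208, [10, 174, 133]), (212, [9, 174, 132]), (216, [9, 171, 134]), (220, [9, 181, 226]), (224, [12, 177, 238]), (228, [11, 175, 239]), (232, [11, 177, 238]), (236, [11, 179, 237]), (240, [11, 180, 237]), (244, [11, 175, 240]), (248, [11, 179, 237]), (252, [11, 177, 238]), (256, [8, 159, 128]), (260, [4, 91, 59])]
l [-0.0035 -0.0047  0.1295]
r [-0.0035  0.011   0.1295]
bot [-0.0171  0.0028  0.1296]
ptr,mark tool [-0.01339977  0.06244964  0.18403193] [-0.01201479  0.11520005  0.19051963] ptr dir tool -0.36224133733239566 0.04936443935083547
```

View pics/w4z.png

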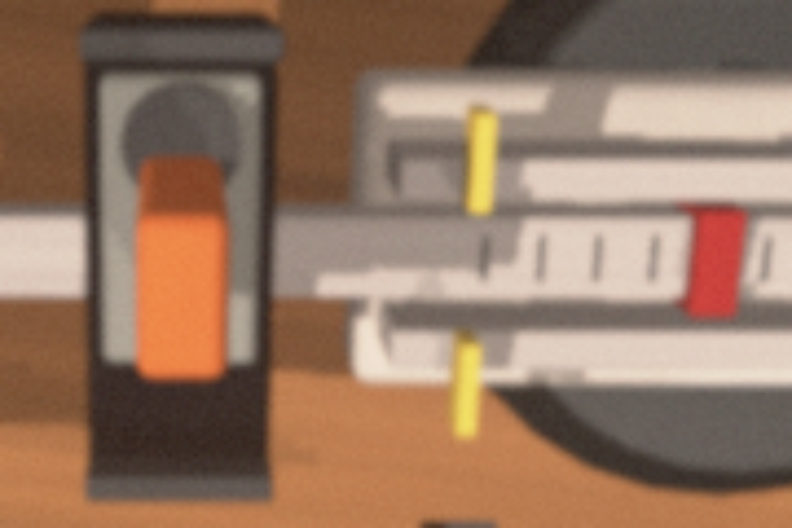

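Grip centre is at tool (-1, +3) mm, 129 mm below the TCP at its top. The mark is 52.5 mm from the pointers, and three readings agree on 52–53 mm. Now I'll descend and grasp.

```bash
python3 -m handwheel '[[[-0.001,0.003,0.04,0],[0,0,0.045,0],[0,0,0.045,0],[0,0,0.018,0],[0,0,0,0]]]'; python3 -m handwheel '[[[0,0,0,0],[0,0,0,0]]]'
python3 - <<'E'
from h import *
im=viewer.grab_frame('wrist');cv2.imwrite('pics/w5.png',im[:,:,::-1])
E
```

```text
time: 9.9
tool_pos: [0.5843, 0.0291, 0.1083]
ee_rot: [0.998, 0.063, -0.001, -0.0]
ft_force: [0.4, 0.0, 0.6]
finger_gap: 0.05
time: 10.15
tool_pos: [0.5859, 0.0298, 0.1111]
ee_rot: [0.998, 0.064, 0.002, 0.0]
ft_force: [-0.5, 0.5, 0.1]
finger_gap: 0.0499
```

View pics/w5.png

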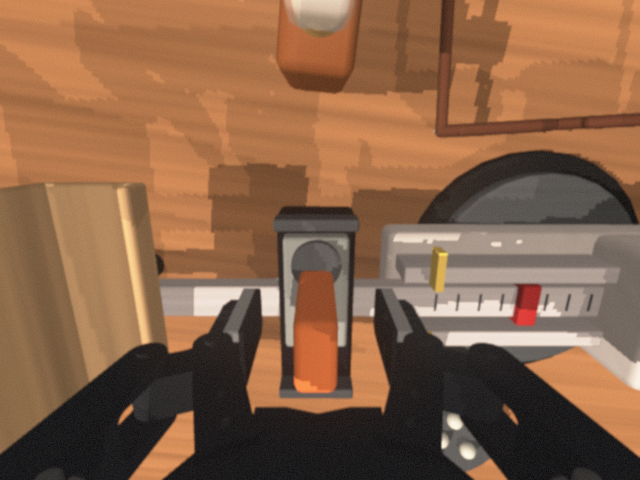

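The grip (316,335) is centred between the fingers, so I close.

```bash
python3 -m handwheel '[[[0,0,0.004,0],[0,0,0,0],[0,0,0,0],[0,0,0,0],[0,0,0,0]]]' 0 60; python3 -m handwheel '[[[0,0,0,0]]]'
python3 - <<'E'
from h import *
s=read_state();print(s['time'],list(s['tool_pos']),list(s['ee_rot']))
im=viewer.grab_frame('wrist');cv2.imwrite('pics/w6.png',im[:,:,::-1])
for c in('red','yellow'): print(c,blobs(im,c,(360,150,640,420),20))
E
```

```text
time: 10.82
tool_pos: [0.5845, 0.0304, 0.1055]
ee_rot: [0.998, 0.064, -0.0, -0.0]
ft_force: [-1.4, 3.1, 4.3]
finger_gap: 0.0153
time: 10.95
tool_pos: [0.5845, 0.0304, 0.1055]
ee_rot: [0.998, 0.064, -0.0, -0.0]
ft_force: [-1.6, 2.8, 4.4]
finger_gap: 0.0152
10.95 [np.float64(0.5844713625754571), np.float64(0.03042819152605497), np.float64(0.10546551745412734)] [np.float64(0.9979656981339083), np.float64(0.06375230322416525), np.float64(-0.00013231235153287168), np.float64(-0.000302779055846049)]
red [(929, [518, 287, 32, 42], [534.9, 307.4])]
yellow [(447, [438, 249, 15, 44], [445.1, 269.5])]
```

View pics/w6.png

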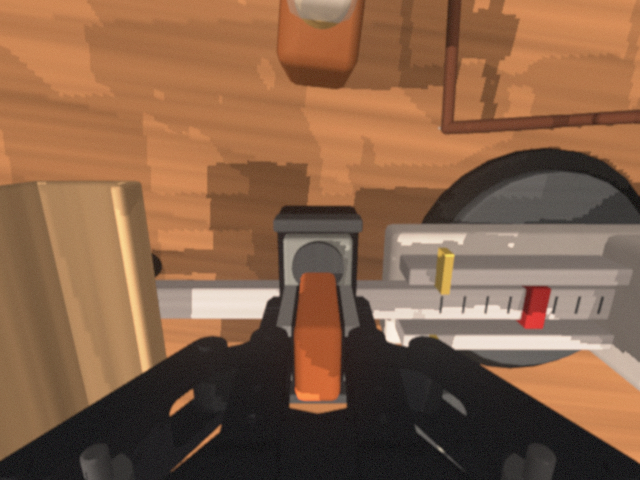

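Gripped, with the gap at 15.2 mm. I'll draw the leg out most of the way along tool -y and then measure.

```bash
python3 -m handwheel '[[[0,-0.012,0,0],[0,-0.014,0,0],[0,-0.014,0,0],[0,-0.008,0,0],[0,0,0,0]]]'; python3 -m handwheel '[[[0,0,0,0],[0,0,0,0]]]'
cat > mk.py <<'E'
from h import *
import sys
s=read_state();print(s['time'],np.round(s['tool_pos'],4),np.round(s['ft_force'],1),s['finger_gap'])
W=cam('wrist',s);im=viewer.grab_frame('wrist');cv2.imwrite(sys.argv[1],im[:,:,::-1])
r=blobs(im,'red',(330,150,640,420),50);y=blobs(im,'yellow',(330,150,640,420),20);print(r,y)
T=R.from_quat(s['ee_rot']).as_matrix()
for n,l,z in(('mark',r,.065),('ptr',y,.0715)):
    for b in l: print(n,(T.T@(onz(W,b[2],z)-s['tool_pos'])).round(4))
E
python3 mk.py pics/w7.png
```

```text
time: 11.62
tool_pos: [0.5786, 0.0786, 0.1055]
ee_rot: [0.998, 0.064, 0.0, -0.0]
ft_force: [0.1, -4.0, 4.6]
finger_gap: 0.0157
time: 11.88
tool_pos: [0.5788, 0.0775, 0.1055]
ee_rot: [0.998, 0.064, 0.0, 0.0]
ft_force: [-1.3, -2.4, 5.6]
finger_gap: 0.0157
11.875 [0.5788 0.0775 0.1055] [-1.3 -2.4  5.6] 0.01574479469134365
[(759, [518, 287, 31, 42], [534.2, 310.9])] [(592, [531, 250, 27, 45], [545.1, 271.6]), (486, [515, 336, 22, 45], [523.3, 356.0]), (23, [534, 350, 4, 13], [535.7, 356.5])]
mark [-0.014   0.112   0.0405]
ptr [0.0106 0.1089 0.034 ]
ptr [-0.0364  0.1066  0.034 ]
ptr [-0.0367  0.113   0.034 ]
```

View pics/w7.png

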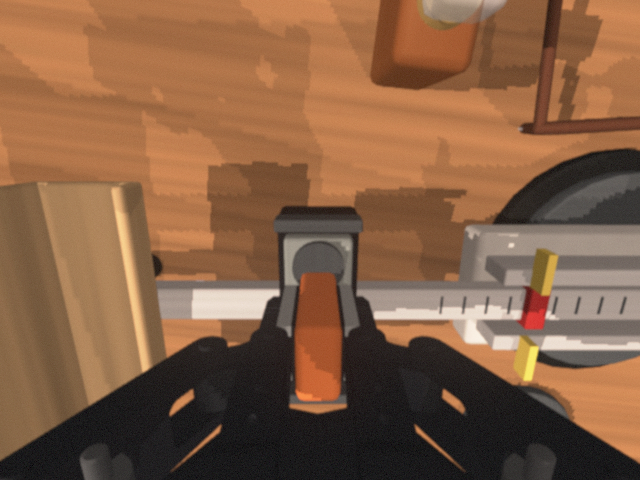

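The mark (534,311) is nearly between the pointers (545,272) and (523,356). About 4–5 mm remain.

```bash
python3 -m handwheel '[[[0,-0.0045,0,0],[0,0,0,0],[0,0,0,0]]]'; python3 mk.py pics/w8.png
python3 - <<'E'
from h import *
S=cam('scene');D=cam('side')
R_=R.from_euler('z',7.4,degrees=True).as_matrix()
for n,C,roi in(('scene',S,(270,230,420,300)),('side',D,(270,200,350,270))):
    im=viewer.grab_frame(n);x0,y0,x1,y1=roi;cv2.imwrite(f'pics/{n}8.png',cv2.resize(im[y0:y1,x0:x1,::-1],None,fx=5,fy=5))
    r=blobs(im,'red',roi);y=blobs(im,'yellow',roi)
    for a in r: print(n,'mark',a,(R_.T@onz(C,a[2],.065)).round(4))
    for a in y: print(n,'ptr',a,(R_.T@onz(C,a[2],.0715)).round(4))
E
```

```text
time: 12.3
tool_pos: [0.5782, 0.0818, 0.1055]
ee_rot: [0.998, 0.064, 0.0, 0.0]
ft_force: [-1.8, -3.9, 5.8]
finger_gap: 0.0154
12.3 [0.5782 0.0818 0.1055] [-1.8 -3.9  5.8] 0.015447153502213776
[(849, [518, 287, 31, 42], [534.8, 309.0])] [(499, [540, 250, 27, 44], [556.0, 271.8]), (519, [522, 336, 24, 45], [531.9, 356.3]), (30, [542, 351, 5, 15], [544.3, 357.5])]
mark [-0.0129  0.1121  0.0405]
ptr [0.0105 0.1141 0.034 ]
ptr [-0.0366  0.111   0.034 ]
ptr [-0.0373  0.1176  0.034 ]
scene mark (13, [310, 259, 4, 4], [311.2, 260.2]) [ 0.5684 -0.1041  0.065 ]
scene ptr (18, [313, 252, 5, 5], [315.0, 253.9]) [ 0.5456 -0.1047  0.0715]
scene ptr (15, [304, 261, 5, 6], [306.1, 263.3]) [ 0.5952 -0.1044  0.0715]
side mark (22, [311, 230, 8, 4], [314.8, 231.4]) [ 0.5712 -0.1008  0.065 ]
side ptr (18, [305, 225, 5, 5], [306.9, 226.9]) [ 0.594  -0.1031  0.0715]
side ptr (28, [320, 229, 8, 5], [323.7, 231.3]) [ 0.5474 -0.1025  0.0715]
```

View pics/scene8.png

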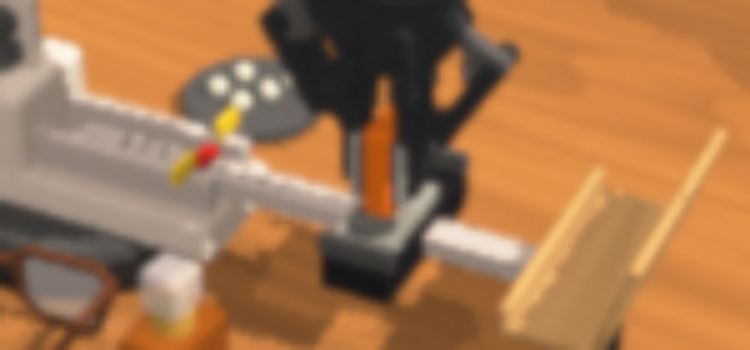

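View pics/w8.png

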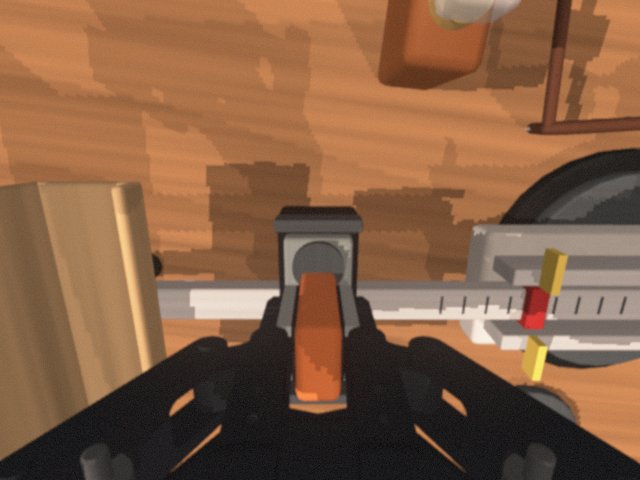

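View pics/side8.png

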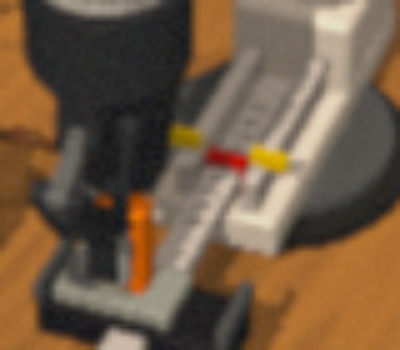

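In the scene, mark minus pointers is +0.4 mm, in the wrist +0.5 mm, and in the side view +2 mm. All three are inside ±6 mm, and the hold time has passed. Now I close the cam along tool -x, stepwise.

```bash
python3 -m handwheel '[[[0,0,0,0],[-0.004,0,0,0],[-0.004,0,0,0],[0,0,0,0]]]'; python3 mk.py pics/w9.png;  python3 -m handwheel '[[[-0.005,0,0,0],[-0.005,0,0,0],[0,0,0,0]]]'; python3 mk.py pics/w10.png
```

```text
time: 12.95
tool_pos: [0.5705, 0.0808, 0.1055]
ee_rot: [0.998, 0.064, 0.001, 0.0]
ft_force: [2.6, -4.8, 4.0]
finger_gap: 0.0152
12.95 [0.5705 0.0808 0.1055] [ 2.6 -4.8  4. ] 0.015241208457074749
[(834, [521, 273, 32, 43], [538.3, 294.9])] [(697, [543, 234, 27, 45], [556.9, 254.2]), (608, [525, 323, 24, 45], [535.7, 343.2])]
mark [-0.0049  0.1124  0.0406]
ptr [0.0194 0.1128 0.0341]
ptr [-0.0288  0.1116  0.034 ]
time: 13.38
tool_pos: [0.56, 0.0797, 0.1055]
ee_rot: [0.998, 0.064, 0.0, 0.0]
ft_force: [1.9, -4.4, 4.0]
finger_gap: 0.0153
13.375 [0.56   0.0797 0.1055] [ 1.9 -4.4  4. ] 0.015319092665081182
[(930, [525, 252, 32, 45], [542.1, 274.7])] [(798, [548, 212, 27, 46], [560.0, 234.4]), (710, [529, 305, 25, 45], [541.0, 326.3])]
mark [0.0062 0.1122 0.0405]
ptr [0.0291 0.1122 0.034 ]
ptr [-0.019   0.1124  0.034 ]
```

View pics/w10.png

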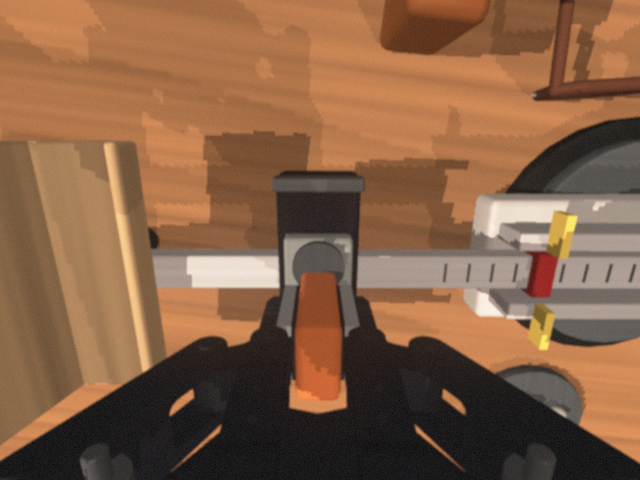

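The plate has slid about 18 mm with no grip slip. The mark (542,275) is still between the pointers, with 0 mm difference. On to the stop.

```bash
python3 -m handwheel '[[[-0.004,0,0,0],[-0.003,0,0,0],[0,0,0,0]]]'; python3 mk.py pics/w11.png;  python3 -m handwheel '[[[-0.002,0,0,0],[0,0,0,0],[0,0,0,0]]]'; python3 mk.py pics/w12.png
```

```text
time: 13.8
tool_pos: [0.5562, 0.079, 0.1055]
ee_rot: [0.998, 0.064, 0.004, 0.0]
ft_force: [7.6, -1.9, -1.1]
finger_gap: 0.0156
13.8 [0.5562 0.079  0.1055] [ 7.6 -1.9 -1.1] 0.015611193352450084
[(967, [525, 245, 34, 46], [543.0, 267.7])] [(746, [548, 205, 27, 45], [559.6, 227.4]), (759, [530, 298, 25, 45], [542.2, 320.5])]
mark [0.0099 0.1121 0.0407]
ptr [0.0324 0.1116 0.0343]
ptr [-0.0157  0.1124  0.034 ]
time: 14.22
tool_pos: [0.5561, 0.0788, 0.1056]
ee_rot: [0.998, 0.063, 0.005, 0.0]
ft_force: [11.4, -2.4, -3.5]
finger_gap: 0.0158
14.225 [0.5561 0.0788 0.1056] [11.4 -2.4 -3.5] 0.015750968124488764
[(938, [528, 245, 30, 46], [543.1, 267.5])] [(751, [547, 204, 27, 46], [558.7, 227.2]), (744, [529, 298, 25, 45], [541.7, 320.8])]
mark [0.01   0.1122 0.0408]
ptr [0.0324 0.1113 0.0345]
ptr [-0.0159  0.1122  0.034 ]
```

View pics/w12.png

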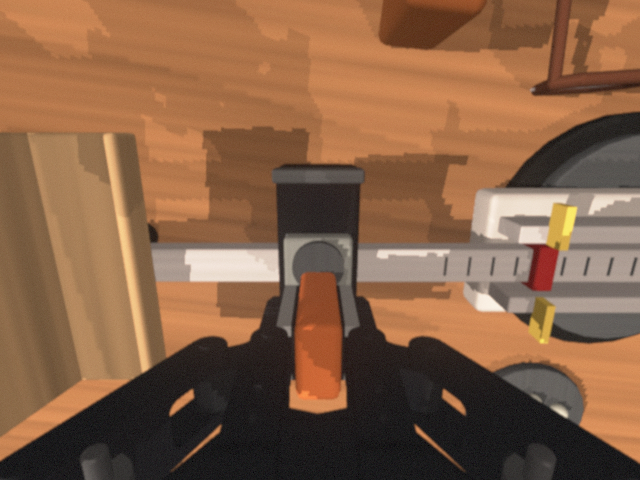

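The stop is reached: the force rises to 11 N with no further motion after about 23 mm of travel. One last check from the fixed cameras.

```bash
python3 -m handwheel '[[[0,0,0,0],[0,0,0,0]]]'; python3 - <<'E'
from h import *
S=cam('scene');D=cam('side')
R_=R.from_euler('z',7.4,degrees=True).as_matrix()
for n,C,roi in(('scene',S,(190,180,420,300)),('side',D,(270,130,370,270))):
    im=viewer.grab_frame(n);cv2.imwrite(f'pics/{n}12.png',im[:,:,::-1])
    r=blobs(im,'red',roi);y=blobs(im,'yellow',roi)
    for a in r: print(n,'red',a,(R_.T@onz(C,a[2],.065)).round(4))
    for a in y: print(n,'ptr',a,(R_.T@onz(C,a[2],.0715)).round(4))
E
```

```text
time: 14.52
tool_pos: [0.5561, 0.0788, 0.1056]
ee_rot: [0.998, 0.063, 0.005, 0.0]
ft_force: [12.1, -1.7, -3.9]
finger_gap: 0.0153
scene red (193, [231, 204, 20, 16], [240.2, 211.4]) [ 0.4208 -0.4484  0.065 ]
scene red (10, [310, 259, 3, 4], [311.0, 260.5]) [ 0.5699 -0.1039  0.065 ]
scene ptr (18, [313, 252, 5, 5], [315.0, 253.9]) [ 0.5456 -0.1047  0.0715]
scene ptr (17, [304, 261, 5, 6], [306.1, 263.4]) [ 0.5956 -0.1041  0.0715]
side red (217, [335, 149, 17, 17], [343.1, 156.7]) [ 0.6166 -0.4735  0.065 ]
side red (17, [313, 230, 6, 4], [315.5, 231.4]) [ 0.5695 -0.1015  0.065 ]
side ptr (26, [320, 229, 8, 5], [323.7, 231.4]) [ 0.5472 -0.1021  0.0715]
```

View pics/side12.png

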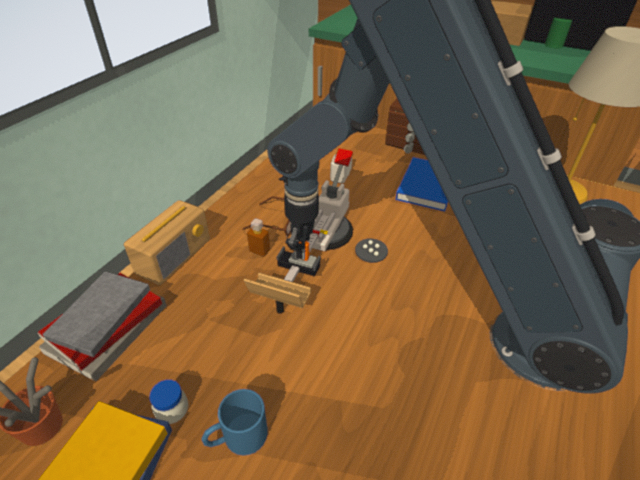

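View pics/scene12.png

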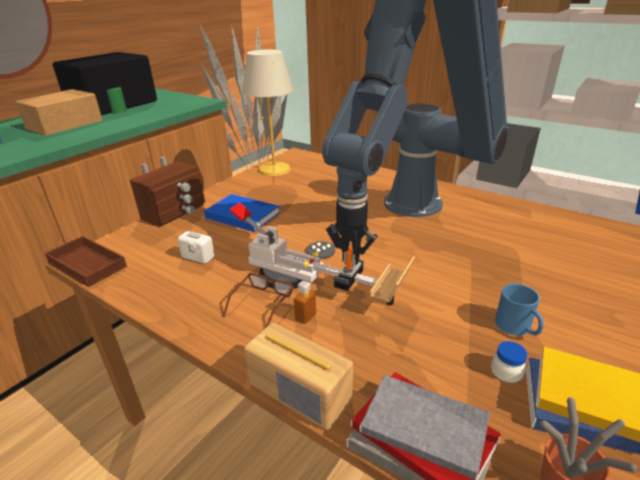

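Both fixed cameras put the mark within 1 mm of the pointers. The pump pad is at its up pixel, (343,157) in the side view. The bystanders look to be where they started.

```bash
python3 -c "
from workcell import manip
print(manip.close_job())"
```

```text
the job is handed in; nothing more can be done
None
```

I pumped the red lever four times (three plus a spare). Each press ran to its stop at 21–32 N, and each release left the finger free of the pad. I then gripped the orange grip, drew the leg out about 52 mm to its mark and slid the cam closed. I handed the job in at about 14.6 s, still holding the grip with the gap at about 15.5 mm and the force set to 60 N.

**Leg at its mark:** the last checks put the mark within 1 mm of the pointers in the wrist, scene and side views. Before the cam was closed, the side view had read +2 mm while the other two read about +0.5 mm.

**Cam:** it came up against its stop, with the wrist force rising to 12 N and no more motion. The travel I measured was 22–23 mm, slightly under the nominal 24 mm but above the 19 mm needed.

**Pump lever and bystanders:** the lever is up, with its pad back at its starting pixel in both fixed views. By eye, the bystanders look unmoved in those pictures; I did not measure their positions.

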